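# Shingle stiffener plates on the gluing tray

### The job

Set out the three stiffener plates from the sloping rack as an overlapping row along the tray's raised runner, ready for gluing their edges. Lay the widest first, flat with its end close up to the end stop; then the middle one, overlapping the widest by about a third of its length with its far end down on the runner; then the narrowest on the middle one in the same way. Keep the row straight and centred along the runner, and leave the other things on the table where they are.

Things in the scene. Friction and masses are not known exactly. Their poses are not given: they have to be found in the camera images.
- plate_wide_center (a point): centre of the widest dark wood stiffener plate, a flat board 96 mm long, 68 mm wide, 6 mm thick, about 30 g. x runs along its 96 mm length, y across its width, z is its face normal (out of the upper face at the start). It starts in one of the rack's three bays (any order), leaning back 35 degrees from horizontal, x pointing up the slope
- plate_mid_center (a point): centre of the middle-width dark wood stiffener plate, a flat board 96 mm long, 56 mm wide, 6 mm thick, about 25 g. x runs along its 96 mm length, y across its width, z is its face normal (out of the upper face at the start). It starts in one of the rack's three bays (any order), leaning back 35 degrees from horizontal, x pointing up the slope
- plate_narrow_center (a point): centre of the narrowest dark wood stiffener plate, a flat board 96 mm long, 44 mm wide, 6 mm thick, about 20 g. x runs along its 96 mm length, y across its width, z is its face normal (out of the upper face at the start). It starts in one of the rack's three bays (any order), leaning back 35 degrees from horizontal, x pointing up the slope
- plate_wide: the widest plate; its origin and axes are those of its centre point
- plate_mid: the middle plate; same origin and axes as its centre point
- plate_narrow: the narrowest plate; same origin and axes as its centre point
- rack: fixed wooden rack, 345 mm wide (y), 125 deep (x), its board sloping up at 35 degrees towards its +x. Origin: centre of its underside. Three bays 115 mm apart along y; in each a plate lies up the slope on a rib 26 mm wide, so its long edges stand free, 12 mm off the board. A ledge rising 8 mm over the rib (30 mm wide) holds the plate's lower end: lift it off square to the slope
- tray: fixed aluminium tray 136 mm wide (x) and 290 mm long (y) with a 12 mm tall rim and a 4 mm floor. Along its centre line runs a grey raised runner 28 mm wide, 265 mm long, its top 18 mm above the table, 14 mm above the floor, so plates overhang it on both sides. Origin: centre of its underside
- tray_start (a point): point on the runner's top and centre line, at the inner face of the dark steel end stop (60 mm wide, 40 mm tall, at the tray's +y end). The axes are the tray's: the row runs from here towards -y (the runner goes on for 265 mm); x is across the runner, z up
- thread_cone: grey thread cone, 54 mm wide, 80 mm tall, standing on the table past the tray's open end
- jar: screw-top jar, 60 mm wide, 70 mm tall, standing beside the rack
- tape_roll: cardboard tape core lying flat, 72 mm across, 24 mm tall, beside the rack
- disc_template: round dark wood disc 64 mm across, 6 mm thick, flat on the table past the tray's stop end; not part of the set
- hammer: hammer lying on the left of the table
- awl: screwdriver-like awl lying on the right of the table
Mind the look-alikes: they are no part of the job. Leave any orange or yellow look-alike of the plate_narrow alone.

How it is judged:
By the outcome, as a careful person would: the job done as asked, in the order asked, and still so for the second after the job is handed in, with the robot touching nothing.
It also fails if it takes over 64 s, if anything falls off the work surface, if the arm or the gripper's body presses on something with over 40 N, if the wrist force passes 120 N, or if a joint passes its speed limit or range.

### The arm

A 6-joint arm with a two-finger parallel gripper is mounted at the origin on the work surface. World frame = base frame: x ahead of the robot, y to its left, z up, the work surface at z = 0. Lengths are in mm, angles in rad, forces in N, time in s.
With the tool pointing down it reaches from about 400 to 925 mm from the base axis. Payload 12.5 kg.
Tool frame: the origin (TCP) lies between the finger pads; the fingertips stand 25 mm ahead of it and the grasp point (between the pads) lies 6 mm ahead of it; z points along the fingers, y is the line along which they close (so a half turn about z gives the same grasp; the last joint's range is limited). The gripper opens to 95 mm and grips with 3 to 60 N. Pads are 20 mm wide; open, the fingers measure 119 mm over their backs; the gripper's body (75 mm by 180 mm) begins 59 mm behind the grasp point.
Start: joints at [-1.352, 0.491, 1.559, -0, 1.092, -0.106], TCP at [199.472, -592.33, 239.661] pointing down, gripper open.
Joint ranges: [-3.1, 3.1], [-0.84, 2.19], [0.05, 2.79], [-1.13, 4.28], [0.06, 2.93], [-2.69, 2.69]. Speed limits (rad/s): [2.22, 2.22, 2.79, 3.14, 3.14, 3.14].

### API

Orientations are given as [roll, pitch, yaw] about the fixed x, y, z axes, in that order (R = Rz(yaw) Ry(pitch) Rx(roll)).
In Python, from cell import state, read_camera, job_done, cut_out gives the robot as it stands. The module is installed in compiled form; this text tells all that it offers.
- The arm moves only by the tool jog_arm, never from a script. Its argument "motion" is a list of rows, each a list of 2 entries, a list of its own where there are three numbers: the shift along the tool's x, y, z in mm, then the turn about the tool's z in rad. A call has 1 to 5 rows; each row is the pose to reach, as a shift and turn from the pose commanded when the call began, along the tool's axes at that moment; what a row does not reach only later rows make up. A row lasts 1/10 s, in which the tool goes at most 50 mm and 8.59 degrees, less where a joint would pass 70% of its speed; a pose out of reach is approached as far as the arm can. A call with a gripper value outside its range is refused whole. "grip" is the closure, from 0 (fully open) to 1 (shut), set as the call begins (left out, the last holds). The fingers move at their own pace and stop on an object; the grip force is fixed at half the most. Time passes only in rows, so rows that repeat a pose let the fingers close. It gives the time, the measured TCP pose, the force, the opening and the grip force at its end, in the units of the state.
- state(): the state, without advancing time (a new reading comes with each control period).
- read_camera(name): name is "side" or "top"; returns a dict with "img" (384x512x3 uint8, blue, green, red), "vertical_fov" (degrees; the focal length in pixels is half the picture's height over the tangent of half this angle, whatever the lens; pixels are square), "cx", "cy" (the principal point, pixels), "k1" (the pictures are not rectified: a ray, as slopes to the right and down, at radius r is drawn at 1 + k1 r^2 times it, then the intrinsics apply), "extrinsics" (4x4, takes a point from camera to world coordinates). Camera axes: x right, y up, looking along -z (the intrinsics and any distortion apply to the point x, -y, -z); pixel columns grow to the right and rows downward; lengths in mm; the calibration is good to about 2 mm. A picture is of the moment at which its call begins. There is no depth.
- job_done(): hands the job in; it is judged then, once.
Trained networks look in a picture, given as the dict that the camera call returned (one of the last four; its "shot" number tells which), for a name from the list of things; names that differ only in an ending like _2 or _b are one class to them, and where a whole thing is asked for, a point or a joint stands for the part that bears it (a point fixed in the world has none). Each returns a list of dicts, best first, with "p" (0 to 1); they miss things now and then, are a little off and sometimes report something else, mostly with a low value. They report only what shows in the picture. A call takes as long as a camera call. They do not tell look-alikes from the thing itself.
- cut_out(name, picture): "region" (384x512 bool, what is visible of it) and "box" ([left, top, right, bottom] in pixels, round what is visible of it).
The state is a dict: "t": time; "joints": joint angles; "qvel": joint speeds; "tau": joint torques, N m; "eef_pos": TCP position; "tcp_rot": TCP orientation; "ft_force": force on the tool from outside, world axes, zero at the start; "moment": the same for the moment, N m; "opening": opening from 0.0 (shut) to 1.0 (fully open); "grip_force": force on a finger pad.
Only numpy, scipy, OpenCV 4.12 (cv2) and the standard library are available. Lean on these libraries where they do the work, as an engineer would, in place of code of your own. Each camera call takes 0.05 s, during which the arm holds its last target. There are 200 camera calls.

## Working session

There is one attempt and no reset: what is moved stays moved. The work goes in short steps, Python scripts to look and compute and a tool call to move; the robot and the scene stay as the last step left them, time stands still between calls to the robot, and variables do not carry over. Pictures are saved under pics/ and viewed, at most 10 in all, crops included, and the job is handed in when it is done.

Besides the shell and the picture viewer there is one more tool, called after "Request:" as name(argument=value, ...), one argument or row to a line, values as JSON. jog_arm: Moves the arm, as the interface text tells. Its arguments: {"type":"object","properties":{"motion":{"type":"array"},"grip":{"type":"number"}},"required":["motion"]}

```bash
mkdir -p pics; cat > h.py <<'E'
import numpy as np, cv2
from cell import state, read_camera, job_done, cut_out
from scipy.spatial.transform import Rotation as R
def K(c):
    f=384/2/np.tan(np.radians(c["vertical_fov"])/2)
    return np.array([[f,0,c["cx"]],[0,f,c["cy"]],[0,0,1.]]),np.array([c["k1"],0,0,0.])
def rt(c):
    E=np.array(c["extrinsics"]); M=np.linalg.inv(E); F=np.diag([1,-1,-1.])
    return F@M[:3,:3],F@M[:3,3],E[:3,3]
def proj(c,P):
    k,d=K(c);r,t,_=rt(c)
    return cv2.projectPoints(np.array(P,float).reshape(-1,1,3),cv2.Rodrigues(r)[0],t,k,d)[0][:,0]
def ray(c,uv):
    k,d=K(c);r,t,o=rt(c)
    u=cv2.undistortPoints(np.array(uv,float).reshape(-1,1,2),k,d)[:,0]
    return o,np.c_[u,np.ones(len(u))]@r
def onz(c,uv,z):
    o,v=ray(c,uv); return o+v*((z-o[2])/v[:,2])[:,None]
E
python3 - <<'E'
from h import *
s=state();print({k:np.round(v,3) for k,v in s.items()})
for n in("top","side"):
    c=read_camera(n);cv2.imwrite(f"pics/{n}0.png",c["img"]);print(n,c["vertical_fov"],c["cx"],c["cy"],c["k1"],np.round(c["extrinsics"],3).tolist())
    for o in("plate_wide","plate_mid","plate_narrow","rack","tray"):
        for d in cut_out(o,c)[:4]: print(o,round(d["p"],2),d["box"],d["region"].sum())
E
```

```text
{'t': np.float64(0.0), 'joints': array([-1.352,  0.492,  1.559,  0.   ,  1.092, -0.106]), 'qvel': array([ 0.001,  0.001, -0.   ,  0.   ,  0.001,  0.   ]), 'tau': array([ 1.0000e-03, -6.1264e+01, -2.5818e+01,  6.9000e-02,  4.8000e-02,
       -0.0000e+00]), 'eef_pos': array([ 199.426, -592.097,  239.055]), 'tcp_rot': array([-3.14 , -0.   ,  0.325]), 'ft_force': array([-0.37 ,  0.359, -0.935]), 'moment': array([ 0.024, -0.02 ,  0.025]), 'grip_force': np.float64(0.0), 'opening': np.float64(1.004)}
top 50.42858110749508 257.2310027562972 195.21382442271454 0.028193569801608056 [[0.009, 0.982, -0.189, 347.647], [-1.0, 0.004, -0.024, -6.613], [-0.023, 0.189, 0.982, 1167.01], [0.0, 0.0, 0.0, 1.0]]
plate_wide 0.59 [259.9, 151.6, 291.9, 185.7] 815
plate_mid 0.79 [303.3, 149.3, 329.4, 182.0] 685
plate_mid 0.61 [381.9, 213.2, 455.4, 227.2] 399
plate_narrow 0.89 [221.2, 150.6, 243.3, 185.9] 529
plate_narrow 0.85 [142.3, 124.9, 166.7, 156.2] 461
plate_narrow 0.76 [167.3, 202.4, 195.7, 240.9] 515
rack 0.78 [210.6, 141.6, 337.4, 192.4] 4184
tray 0.77 [241.8, 215.2, 349.2, 267.8] 5141
tray 0.49 [306.3, 150.3, 327.5, 182.2] 628
tray 0.27 [261.8, 151.8, 286.8, 184.7] 821
side 52.86191732798272 256.16489123508035 190.69799357098998 -0.13473069873632684 [[-0.921, 0.226, -0.318, 262.478], [-0.39, -0.501, 0.773, 779.791], [0.016, 0.835, 0.549, 618.232], [0.0, 0.0, 0.0, 1.0]]
plate_wide 0.69 [221.9, 165.9, 260.0, 202.0] 639
plate_mid 0.95 [244.5, 150.1, 270.6, 178.7] 359
plate_narrow 0.89 [108.4, 267.2, 153.9, 284.2] 659
plate_narrow 0.79 [203.5, 190.5, 245.5, 222.2] 548
plate_narrow 0.61 [227.5, 267.6, 271.9, 291.8] 682
rack 0.81 [190.3, 146.5, 280.8, 247.6] 3400
tray 0.66 [281.1, 174.2, 352.5, 245.4] 3262
tray 0.55 [206.2, 190.8, 243.2, 222.8] 511
```

View pics/top0.png

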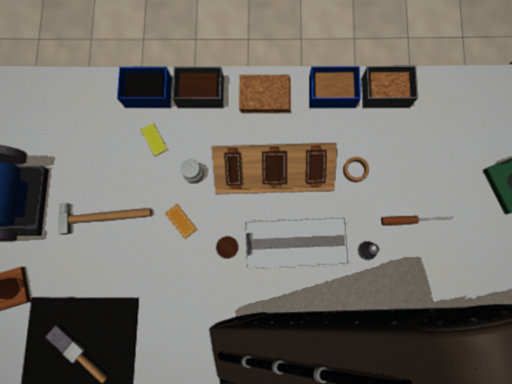

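View pics/side0.png

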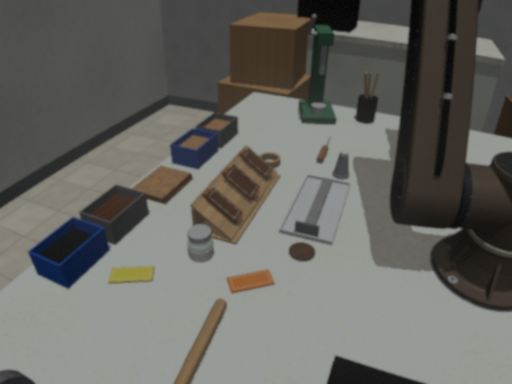

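The top view shows the rack at about (275,168). From left to right its bays hold the narrow plate (233,168), the wide plate (275,168) and the mid plate (316,166). The tray is at (297,243), with its stop at the left end, (249,243). The cone is at (369,250), and the orange and yellow look-alikes lie to the left. The side view agrees, so next I'll zoom in.

```bash
python3 - <<'E'
from h import *
t=cv2.imread("pics/top0.png");s=cv2.imread("pics/side0.png")
a=cv2.resize(t[138:273,205:355],None,fx=4,fy=4,interpolation=cv2.INTER_CUBIC)[:600,:]
b=cv2.resize(s[140:255,185:360],(800,526),interpolation=cv2.INTER_CUBIC)
cv2.imwrite("pics/a.png",a);cv2.imwrite("pics/b.png",b)
c=read_camera("top")
print("rack corners z0",onz(c,[(215,193),(337,190)],0).round())
print("tray",onz(c,[(247,219),(346,217),(349,265),(247,268)],12).round())
print("runner stop",onz(c,[(252,243),(344,241)],18).round())
E
```

```text
rack corners z0 [[ 579.  146.    0.]
 [ 589. -209.    0.]]
tray [[ 501.   51.   12.]
 [ 508. -230.   12.]
 [ 374. -234.   12.]
 [ 363.   49.   12.]]
runner stop [[ 432.   35.   18.]
 [ 440. -221.   18.]]
```

View pics/a.png

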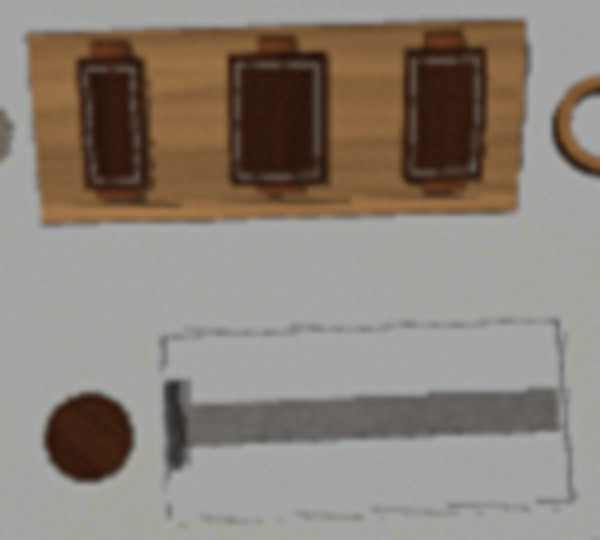

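View pics/b.png

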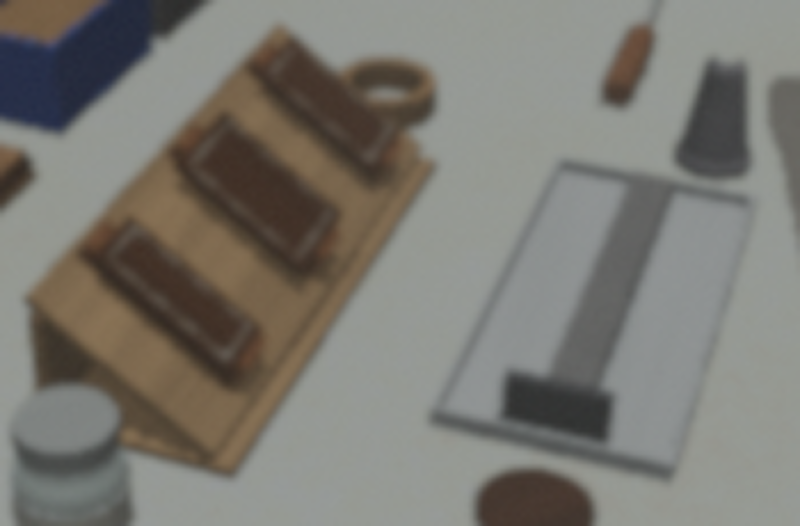

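The zoomed crops show the plates clearly as dark rectangles, and the runner as a grey strip from (188,425) to (557,409) in the top crop. Next I'll fit poses to the colour masks.

```bash
cat >> h.py <<'E'
from scipy.optimize import minimize
S=4
def render(c,P,win,hull=True):
    x0,y0,x1,y1=win; uv=proj(c,P).astype(np.float32)
    q=(uv-[x0,y0]+.5)*S-.5
    m=np.zeros(((y1-y0)*S,(x1-x0)*S),np.uint8)
    q=cv2.convexHull(q.astype(np.float32))
    cv2.fillConvexPoly(m,np.round(q*16).astype(np.int32),255,cv2.LINE_AA,4)
    return cv2.GaussianBlur(cv2.resize(m,(x1-x0,y1-y0),interpolation=cv2.INTER_AREA).astype(np.float32)/255,(0,0),.8)
def box(l,w,t,pos,rot):
    g=np.array([[i,j,k] for i in(-l/2,l/2) for j in(-w/2,w/2) for k in(-t/2,t/2)])
    return rot.apply(g)+pos
def fit(views,model,p0,step):
    # views: (cam,mask,win)
    def cost(p):
        return sum(((render(c,model(p),w)-m[w[1]:w[3],w[0]:w[2]])**2).sum() for c,m,w in views)
    s=np.vstack([p0]+[np.array(p0)+np.eye(len(p0))[i]*step[i] for i in range(len(p0))])
    r=minimize(cost,p0,method="Nelder-Mead",options=dict(initial_simplex=s,xatol=.02,fatol=.01,maxiter=600))
    return r.x,r.fun
E
cat > fit.py <<'E'
from h import *
T=read_camera("top");Sd=read_camera("side")
def dark(im,b=130):
    # luminance soft mask: dark plate vs lighter wood
    v=im[:,:,2].astype(np.float32)
    return v
vt,vs=dark(T["img"]),dark(Sd["img"])
print("red levels plate/wood top",vt[168,270],vt[168,250],vt[150,275],"side",vs[182,240],vs[185,222],vs[170,262])
soft=lambda v,lo,hi:np.clip((hi-v)/(hi-lo),0,1)
mt=soft(vt,70,115);ms=soft(vs,70,105)
cv2.imwrite("pics/m.png",cv2.resize(np.hstack([mt[138:200,205:345],ms[140:215,185:285][:62]])*255,None,fx=3,fy=3))
for n,w,pw,sw,p0 in (("wide",68,(252,144,298,192),(215,160,266,206),(640,-22,55,.02)),("mid",56,(296,142,336,190),(238,142,276,184),(640,-137,55,.02)),("narrow",44,(216,144,250,192),(196,184,248,228),(640,93,55,.02))):
    mod=lambda p:box(96,w,6,p[:3],R.from_euler("ZY",[p[3],-np.radians(35)]))
    for views in ([(T,mt,pw),(Sd,ms,sw)],[(Sd,ms,sw)]):
        print(n,*[np.round(x,3) for x in fit(views,mod,p0,[8,8,8,.03])])
g=T["img"].max(2).astype(np.float32)
print("tray levels",g[243,300],g[230,300],g[243,249])
mr=soft(g,g[243,300],g[230,300])
w=(258,225,356,260)
mod=lambda p:np.array([p[0]+a*np.cos(p[2])-b*np.sin(p[2]) for a,b in((-14,-265),(14,-265),(14,60),(-14,60))]) 
def mod(p):
    c,s=np.cos(p[2]),np.sin(p[2])
    return np.array([[p[0]+a*c-b*s,p[1]+a*s+b*c,18] for a,b in((-14,-265),(14,-265),(14,60),(-14,60))])
print("tray_start",*fit([(T,mr,w)],mod,(432,38,.03),[5,5,.03]))
E
python3 fit.py
```

```text
red levels plate/wood top 50.0 140.0 82.0 side 65.0 132.0 69.0
wide [ 6.38894e+02 -2.58820e+01  6.03650e+01  4.10000e-02] 425.651
wide [ 6.28422e+02 -5.98700e+00  7.33690e+01  6.80000e-02] 382.076
mid [ 6.42649e+02 -1.41366e+02  5.93310e+01  2.30000e-02] 259.577
mid [ 6.39960e+02 -1.38384e+02  6.03390e+01  3.00000e-02] 212.238
narrow [6.35906e+02 8.87960e+01 5.92750e+01 4.50000e-02] 325.209
narrow [6.23401e+02 1.10027e+02 7.59160e+01 3.40000e-02] 273.279
tray levels 103.0 165.0 45.0
tray_start [4.29464363e+02 3.87680051e+01 5.15537770e-02] 22.498218536376953[ WARN:0@1.578] global loadsave.cpp:1063 imwrite_ Unsupported depth image for selected encoder is fallbacked to CV_8U.
```

View pics/m.png

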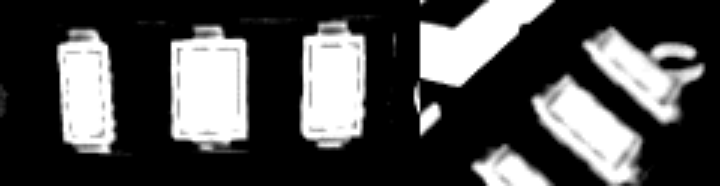

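The plate fits agree to within a few mm in x and y, but z is weak because the ledges get into the mask. The pale inlay frame on each plate is crisper, so I'll triangulate its centre.

```bash
cat > tri.py <<'E'
from h import *
T=read_camera("top");Sd=read_camera("side")
def cen(c,w):
    x0,y0,x1,y1=w; im=c["img"][y0:y1,x0:x1].astype(np.float32)
    r=im[:,:,0]/(im[:,:,2]+1)          # greyness
    m=np.clip((r-.62)/.2,0,1)
    m=(m>0.1).astype(np.uint8)
    p=np.argwhere(m)[:,::-1].astype(np.float32)
    (cx,cy),sz,a=cv2.minAreaRect(p)
    return (cx+x0,cy+y0),np.round(sz,1),len(p),m
for n,w,pw,sw in (("wide",68,(261,150,289,186),(224,164,262,202)),("mid",56,(304,148,328,185),(243,149,272,178)),("narrow",44,(223,152,243,187),(206,189,243,222))):
    a,b=cen(T,pw),cen(Sd,sw)
    o1,d1=ray(T,[a[0]]);o2,d2=ray(Sd,[b[0]]);A=np.c_[d1[0],-d2[0]]
    k=np.linalg.lstsq(A,o2-o1,rcond=None)[0];P=o1+k[0]*d1[0];Q=o2+k[1]*d2[0]
    print(n,a[:3],b[:3],P.round(1),Q.round(1))
E
python3 tri.py
```

```text
wide ((273.5, 167.5), array([29., 21.]), 90) ((242.5, 182.5), array([37., 37.]), 523) [639.3 -23.9  63. ] [633.8 -25.5  61.5]
mid ((316.0, 167.0), array([28., 16.]), 52) ((257.0, 163.0), array([28., 28.]), 612) [ 641.5 -142.3   61. ] [ 640.5 -142.6   60.7]
narrow ((232.7217903137207, 168.54863929748535), array([29.6, 12.2]), 52) ((224.0, 205.0), array([32., 36.]), 382) [636.1  90.1  62.7] [631.9  88.8  61.5]
```

Request:
jog_arm(
  motion=[
    [[50,0,0],0.1],
    [[80,-45,0],0.2],
    [[110,-90,0],0.28],
    [[140,-135,0],0.3],
    [[160,-180,0],0.3],
  ],
  grip=0,
)

```text
t: 1.35
eef_pos: [292.7, -380.1, 239.6]
tcp_rot: [3.141, -0.0, 0.024]
ft_force: [0.7, -0.4, -0.2]
opening: 1.0
grip_force: 0.0
```

Request:
jog_arm(
  motion=[
    [[36,-35,0],0],
    [[71,-69,0],0],
    [[106,-104,0],0],
    [[142,-138,0],0],
    [[177,-173,0],0],
  ],
)

```text
t: 1.85
eef_pos: [466.2, -203.0, 239.9]
tcp_rot: [3.141, -0.001, 0.025]
ft_force: [0.4, -0.6, 0.2]
opening: 1.003
grip_force: 0.0
```

Request:
jog_arm(
  motion=[
    [[36,-35,0],0],
    [[71,-69,0],0],
    [[106,-104,0],0],
    [[142,-138,20],0],
    [[178,-173,50],-0.01],
  ],
)

```text
t: 2.35
eef_pos: [633.3, -32.7, 196.2]
tcp_rot: [3.141, -0.003, 0.035]
ft_force: [0.8, -0.9, -0.4]
opening: 1.0
grip_force: 0.0
```

Request:
jog_arm(
  motion=[
    [[0,0,0],0],
    [[0,0,0],0],
  ],
)

```text
t: 2.55
eef_pos: [631.3, -33.8, 194.7]
tcp_rot: [-3.141, 0.002, 0.036]
ft_force: [-0.5, -0.9, -0.3]
opening: 1.002
grip_force: 0.0
```

Request:
jog_arm(
  motion=[
    [[8,-8.5,35],0],
    [[8,-8.5,75],0],
    [[8,-8.5,95],0],
    [[8,-8.5,95],0],
  ],
)

```text
t: 2.95
eef_pos: [637.6, -26.8, 99.0]
tcp_rot: [-3.141, 0.004, 0.033]
ft_force: [0.9, -0.5, 0.2]
opening: 1.004
grip_force: 0.0
```

```bash
python3 - <<'E'
from h import *
s=state();print(s["eef_pos"])
c=read_camera("side");d=read_camera("top")
b=cv2.resize(c["img"][110:240,185:335],None,fx=4,fy=4,interpolation=cv2.INTER_CUBIC)
e=cv2.resize(d["img"][130:200,255:305],None,fx=4,fy=4,interpolation=cv2.INTER_CUBIC)
m=np.zeros((520,800,3),np.uint8);m[:,:600]=b;m[:280,600:]=e
cv2.imwrite("pics/g1.png",m)
E
```

```text
[637.63431225 -26.81707047  98.97221725]
```

View pics/g1.png

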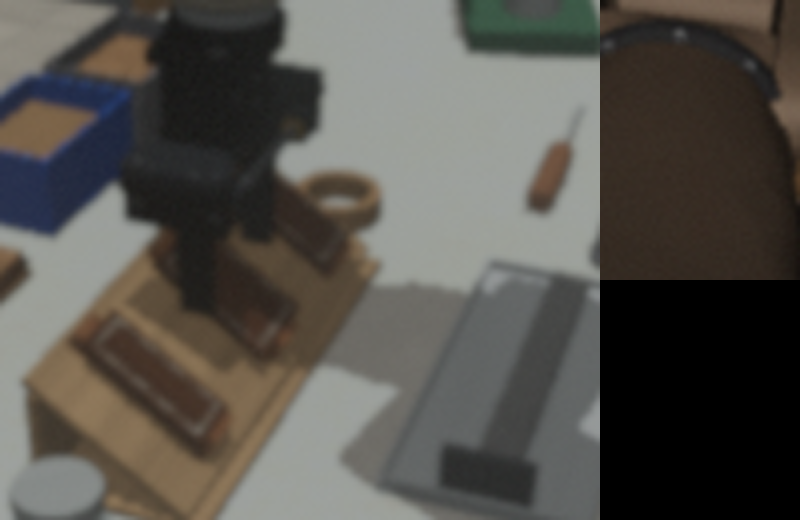

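The fingers straddle the wide plate about midway along it (near finger tip at (198,308) in the crop). I'll descend and grip.

Request:
jog_arm(
  motion=[
    [[0,0,12],0],
    [[0,0,18],0],
    [[0,0,22],0],
    [[0,0,22],0],
  ],
)

```text
t: 3.45
eef_pos: [639.8, -26.1, 81.4]
tcp_rot: [3.141, -0.003, 0.035]
ft_force: [-7.5, -0.5, 24.2]
opening: 0.998
grip_force: 12.1
```

Request:
jog_arm(
  motion=[
    [[0,0,0],0],
    [[0,0,0],0],
    [[0,0,0],0],
    [[0,0,0],0],
    [[0,0,0],0],
  ],
  grip=1,
)

```text
t: 3.95
eef_pos: [638.1, -25.9, 80.4]
tcp_rot: [3.141, 0.001, 0.035]
ft_force: [-11.9, -0.2, 19.9]
opening: 0.71
grip_force: 47.2
```

Request:
jog_arm(
  motion=[
    [[-5,0,-10],0],
    [[-12,0,-20],0],
    [[-26,0,-40],0],
    [[-45,0,-80],0],
    [[-70,0,-120],0],
  ],
)

```text
t: 4.45
eef_pos: [568.2, -28.2, 199.7]
tcp_rot: [-3.142, 0.001, 0.035]
ft_force: [1.6, 0.3, 0.3]
opening: 0.71
grip_force: 30.0
```

```bash
python3 - <<'E'
from h import *
s=state();print(s["eef_pos"],s["tcp_rot"],s["opening"],s["grip_force"])
c=read_camera("side")
cv2.imwrite("pics/g2.png",cv2.resize(c["img"][70:220,185:335],None,fx=4,fy=4,interpolation=cv2.INTER_CUBIC))
E
```

```text
[568.22298325 -28.21475931 199.67901385] [-3.14152414e+00  5.49983164e-04  3.48668401e-02] 0.7098350520068092 29.998792111873627
```

View pics/g2.png

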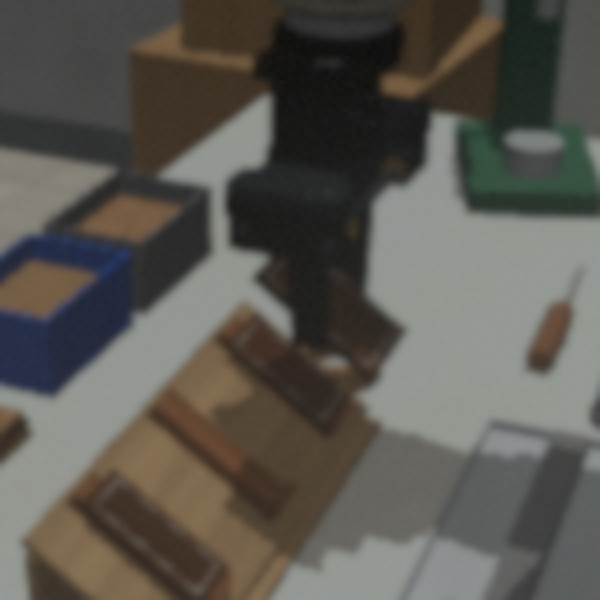

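The wide plate is held squarely by its edges. I'll carry it over and turn it to line up with the runner.

Request:
jog_arm(
  motion=[
    [[-30,-3,0],-0.149],
    [[-60,-6,0],-0.298],
    [[-90,-9,0],-0.447],
    [[-115,-11,0],-0.596],
    [[-135.3,-12,0],-0.745],
  ],
)

```text
t: 5.0
eef_pos: [431.9, -20.7, 199.0]
tcp_rot: [3.141, -0.0, 0.786]
ft_force: [0.6, 0.2, -0.1]
opening: 0.718
grip_force: 30.0
```

Request:
jog_arm(
  motion=[
    [[0,0,10],-0.149],
    [[0,0,20],-0.298],
    [[0,0,35],-0.447],
    [[0,0,50],-0.596],
    [[0,0,65],-0.745],
  ],
)

```text
t: 5.5
eef_pos: [433.4, -21.0, 133.5]
tcp_rot: [3.14, 0.0, 1.531]
ft_force: [0.1, -0.6, 0.4]
opening: 0.708
grip_force: 30.0
```

Request:
jog_arm(
  motion=[
    [[0,0,20],-0.097],
    [[0,0,35],-0.097],
    [[0,0,35],-0.097],
  ],
)

```text
t: 5.8
eef_pos: [432.8, -20.8, 97.6]
tcp_rot: [-3.139, -0.0, 1.622]
ft_force: [0.3, 0.0, 0.3]
opening: 0.714
grip_force: 30.0
```

```bash
cat > held.py <<'E'
# estimate of a held/placed plate: overlay model on the side+top view; args: width, TCP offset along tool z, tilt deg, png
from h import *
import sys
w,off,tilt,out=float(sys.argv[1]),float(sys.argv[2]),float(sys.argv[3]),sys.argv[4]
s=state();p=s["eef_pos"];yaw=s["tcp_rot"][2];print(p,s["tcp_rot"])
c=read_camera("side")
b=box(96,w,6,np.array(p)-[0,0,off],R.from_euler("ZY",[yaw,-np.radians(tilt)]))
st=np.array([429.5,38.8]);v=np.array([.0515,-1])
x0,y0,x1,y1=230,110,380,240;k=4
im=cv2.resize(c["img"][y0:y1,x0:x1],None,fx=k,fy=k,interpolation=cv2.INTER_CUBIC)
def dr(P,col,cl=True): cv2.polylines(im,[np.round((proj(c,P)-[x0,y0]+.5)*k).astype(int)],cl,col,1)
dr(b[[1,3,7,5]],(0,255,0));dr(b[[0,2,6,4]],(0,200,255))
e=np.array([1,.0515])
q=lambda d,a:[*(st+v*d+e*a),18]
dr([q(0,-14),q(265,-14),q(265,14),q(0,14)],(255,0,255))
cv2.imwrite(out,im)
E
python3 held.py 68 14 35 pics/g3.png
```

```text
[432.77295286 -20.8304982   97.61860509] [-3.13946588e+00 -4.81933281e-04  1.62157559e+00]
```

View pics/g3.png

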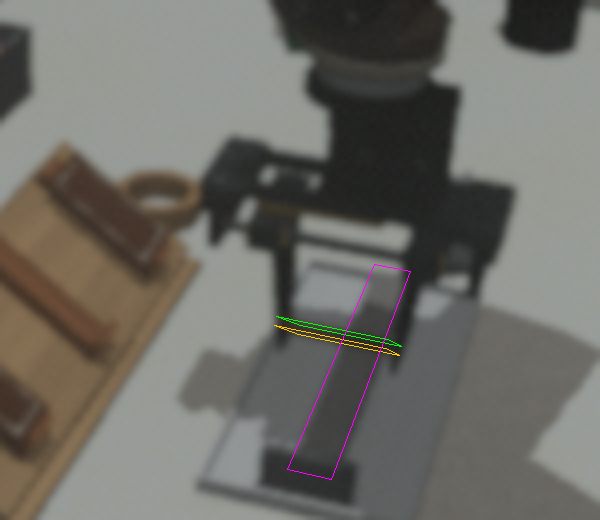

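The side view shows the fingers over the runner, with the drawn runner outline matching the real one. The plate itself is edge-on to this camera. I'll lower until the far end touches, then roll the plate down along an arc.

Request:
jog_arm(
  motion=[
    [[-2,0,20],0],
    [[-2,0,30],0],
    [[-2,0,35],0],
    [[-2,0,35],0],
  ],
)

```text
t: 6.25
eef_pos: [433.5, -22.9, 63.6]
tcp_rot: [-3.141, -0.0, 1.622]
ft_force: [0.2, -0.6, -0.8]
opening: 0.712
grip_force: 30.0
```

Request:
jog_arm(
  motion=[
    [[3.4,0,4.8],0],
    [[6.5,0,10.8],0],
    [[8,0,15],0],
    [[9.2,0,18.7],0],
    [[9.2,0,18.7],0],
  ],
)

```text
t: 6.75
eef_pos: [433.4, -13.3, 45.1]
tcp_rot: [3.141, 0.0, 1.622]
ft_force: [0.1, 2.7, 4.2]
opening: 0.712
grip_force: 30.0
```

Request:
jog_arm(
  motion=[
    [[0.7,0,4],0],
    [[1.2,0,8.3],0],
    [[1.2,0,10],0],
    [[1.2,0,10],0],
  ],
)

```text
t: 7.15
eef_pos: [433.3, -12.1, 35.2]
tcp_rot: [3.141, 0.0, 1.622]
ft_force: [0.1, 3.3, 5.1]
opening: 0.71
grip_force: 30.0
```

Request:
jog_arm(
  motion=[
    [[0,0,2],0],
    [[0,0,4],0],
    [[0,0,4],0],
  ],
)

```text
t: 7.45
eef_pos: [433.3, -12.2, 31.3]
tcp_rot: [3.141, 0.0, 1.622]
ft_force: [0.4, 2.9, 5.5]
opening: 0.712
grip_force: 30.0
```

```bash
python3 held.py 68 14 0 pics/g4.png
```

```text
[433.33667046 -12.16727607  31.26630102] [3.14053661e+00 2.43852450e-04 1.62200946e+00]
```

View pics/g4.png

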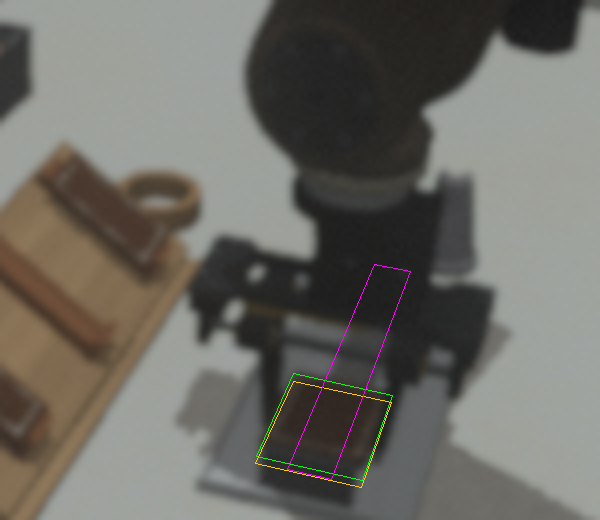

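The plate is on the runner but its stop end may still be slightly raised: its edge shows around y=450, against about 475 for the model. I'll release it, rise and look.

Request:
jog_arm(
  motion=[
    [[0,0,0],0],
    [[0,0,0],0],
    [[0,0,0],0],
    [[0,0,0],0],
  ],
  grip=0,
)

```text
t: 7.9
eef_pos: [433.1, -12.5, 30.9]
tcp_rot: [3.142, 0.0, 1.622]
ft_force: [-0.6, -0.5, 0.6]
opening: 0.977
grip_force: 0.0
```

Request:
jog_arm(
  motion=[
    [[0,0,-30],0],
    [[0,0,-80],0],
    [[0,50,-120],0],
    [[0,100,-130],0],
    [[0,150,-130],0],
  ],
)

```text
t: 8.4
eef_pos: [571.7, -5.5, 163.1]
tcp_rot: [3.137, 0.001, 1.622]
ft_force: [0.1, 0.6, 1.2]
opening: 0.999
grip_force: 0.0
```

```bash
cat > placed.py <<'E'
from h import *
import sys
w,y,z=float(sys.argv[1]),float(sys.argv[2]),float(sys.argv[3])
T=read_camera("top");S_=read_camera("side")
print(state()["eef_pos"],state()["tcp_rot"][2])
out=[]
for c,(x0,y0,x1,y1) in ((T,(235,205,355,275)),(S_,(270,170,360,260))):
    out.append(cv2.resize(c["img"][y0:y1,x0:x1],(480,int(480*(y1-y0)/(x1-x0))),interpolation=cv2.INTER_CUBIC))
h=max(o.shape[0] for o in out)
out=[cv2.copyMakeBorder(o,0,h-o.shape[0],0,0,cv2.BORDER_CONSTANT) for o in out]
cv2.imwrite(sys.argv[4],cv2.resize(np.hstack(out),(800,int(h*800/960))))
for n,c in(("top",T),("side",S_)):
    for o in("plate_wide","plate_mid","plate_narrow"):
        for d in cut_out(o,c):
            if d["p"]>.3: print(n,o,round(d["p"],2),np.round(d["box"]))
    v=c["img"]; B,G,Rr=[v[:,:,i].astype(np.float32) for i in range(3)]
    win=(235,205,360,275) if n=="top" else (280,175,360,250)
    m=np.clip((Rr/(B+1)-1.25)/.25,0,1)*(Rr<140)
    x0,y0,x1,y1=win
    a=cv2.morphologyEx((m[y0:y1,x0:x1]>.4).astype(np.uint8),cv2.MORPH_CLOSE,np.ones((3,3)))
    k,l,st,ce=cv2.connectedComponentsWithStats(a)
    for i in range(1,k):
        if st[i,4]>150:
            r=cv2.minAreaRect(np.argwhere(l==i)[:,::-1].astype(np.float32)); q=cv2.boxPoints(r)+[x0,y0]
            print(n,"blob",st[i,4],ce[i]+[x0,y0],onz(c,q,z).round(1)[:,:2].tolist())
E
python3 placed.py 68 -12 24 pics/p1.png
```

```text
[574.60996639  -5.60893947 160.94535535] 1.622061216437316
top plate_mid 0.71 [306. 152. 330. 178.]
top plate_narrow 0.96 [168. 205. 195. 240.]
top plate_narrow 0.8 [142. 123. 166. 155.]
top plate_narrow 0.53 [224. 154. 231. 166.]
top blob 4208 [264.56154943 239.56154943] [[539.2, 84.9], [540.0, -85.5], [348.1, -83.7], [346.7, 81.2]]
side plate_wide 0.81 [296. 201. 330. 231.]
side plate_mid 0.7 [246. 149. 272. 178.]
side plate_narrow 0.69 [109. 266. 152. 283.]
side plate_narrow 0.64 [205. 190. 244. 221.]
side plate_narrow 0.6 [226. 271. 273. 293.]
```

View pics/p1.png

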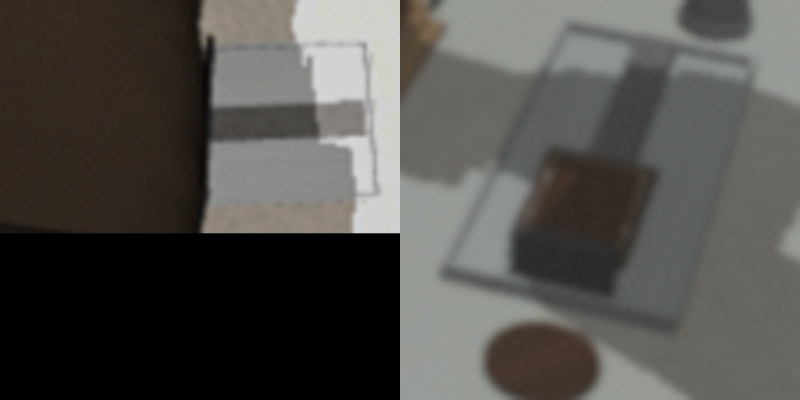

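The side view shows the wide plate flat on the runner, right up at the stop, with the cone and disc undisturbed; the arm hides the tray from above. That was my last viewable picture, so from here I work from numbers. Next is the mid plate.

Request:
jog_arm(
  motion=[
    [[-30,10,0],0.149],
    [[-60,20,0],0.298],
    [[-90,30,0],0.447],
    [[-115,39,0],0.596],
    [[-138.5,46,0],0.745],
  ],
)

```text
t: 9.3
eef_pos: [622.3, -142.8, 160.1]
tcp_rot: [-3.141, 0.0, 0.87]
ft_force: [-0.3, 0.1, -0.5]
opening: 0.999
grip_force: 0.0
```

Request:
jog_arm(
  motion=[
    [[0,0,0],0.149],
    [[0,0,0],0.298],
    [[0,0,0],0.447],
    [[0,0,0],0.596],
    [[0,0,0],0.745],
  ],
)

```text
t: 9.8
eef_pos: [621.9, -141.6, 160.1]
tcp_rot: [-3.141, 0.0, 0.125]
ft_force: [-0.2, -0.3, -0.3]
opening: 0.998
grip_force: 0.0
```

Request:
jog_arm(
  motion=[
    [[0,0,20],0.097],
    [[0,0,20],0.097],
  ],
)

```text
t: 10.0
eef_pos: [621.1, -141.3, 138.3]
tcp_rot: [-3.14, 0.003, 0.033]
ft_force: [-0.2, -0.0, -0.7]
opening: 1.0
grip_force: 0.0
```

```bash
cat > meas.py <<'E'
from h import *
T=read_camera("top");Sd=read_camera("side");print(state()["eef_pos"],state()["tcp_rot"][2])
# profile along the runner centre line at height z: red/blue ratio & brightness
def prof(c,z,a,ds):
    P=np.array([[429.5+.0515*d+a,38.8-d+.0515*a,z] for d in ds]);uv=proj(c,P).astype(np.float32)
    im=c["img"].astype(np.float32)
    v=cv2.remap(im,uv[:,0].reshape(-1,1),uv[:,1].reshape(-1,1),cv2.INTER_LINEAR)[:,0]
    return v
ds=np.arange(-20,270,4)
for n,c in(("top",T),("side",Sd)):
    v=prof(c,24,0,ds);print(n,[(int(d),int(x[0]),int(x[2])) for d,x in zip(ds,v)])
ds=np.arange(-50,51,3)
for n,c in(("top",T),("side",Sd)):
    for d in(30,70):
        P=np.array([[429.5+.0515*d+a,38.8-d+.0515*a,24] for a in ds]);uv=proj(c,P).astype(np.float32)
        v=cv2.remap(c["img"].astype(np.float32),uv[:,0].reshape(-1,1),uv[:,1].reshape(-1,1),cv2.INTER_LINEAR)[:,0]
        print(n,"across",d,[(int(a),int(x[0]),int(x[2])) for a,x in zip(ds,v)])
E
python3 meas.py
```

```text
[ 622.1692262  -141.53204113  140.18525386] 0.0376392232040228
top [(-20, 40, 60), (-16, 59, 90), (-12, 62, 93), (-8, 60, 91), (-4, 60, 91), (0, 59, 91), (4, 58, 89), (8, 57, 88), (12, 57, 87), (16, 57, 87), (20, 56, 87), (24, 56, 87), (28, 56, 86), (32, 56, 86), (36, 56, 85), (40, 54, 84), (44, 54, 84), (48, 54, 84), (52, 54, 83), (56, 53, 83), (60, 54, 82), (64, 53, 82), (68, 53, 81), (72, 52, 81), (76, 52, 81), (80, 52, 81), (84, 51, 80), (88, 52, 79), (92, 51, 78), (96, 51, 79), (100, 49, 77), (104, 49, 76), (108, 49, 76), (112, 49, 76), (116, 50, 76), (120, 49, 76), (124, 46, 73), (128, 48, 74), (132, 47, 73), (136, 47, 72), (140, 48, 73), (144, 46, 71), (148, 46, 71), (152, 45, 70), (156, 44, 68), (160, 45, 69), (164, 43, 67), (168, 42, 66), (172, 42, 65), (176, 42, 65), (180, 41, 64), (184, 42, 63), (188, 40, 63), (192, 40, 62), (196, 38, 61), (200, 38, 59), (204, 38, 59), (208, 37, 57), (212, 36, 56), (216, 36, 55), (220, 36, 54), (224, 35, 54), (228, 34, 52), (232, 33, 50), (236, 31, 48), (240, 30, 46), (244, 30, 45), (248, 27, 42), (252, 26, 41), (256, 25, 38), (260, 24, 36
[... 2435 characters left out ...]
0, 39, 52), (13, 40, 52), (16, 40, 52), (19, 40, 53), (22, 42, 57), (25, 57, 69), (28, 71, 82), (31, 74, 84), (34, 79, 84), (37, 93, 92), (40, 99, 96), (43, 100, 97), (46, 102, 99), (49, 105, 102)]
side across 70 [(-50, 98, 96), (-47, 99, 96), (-44, 99, 95), (-41, 98, 95), (-38, 93, 91), (-35, 78, 79), (-32, 59, 65), (-29, 52, 63), (-26, 49, 63), (-23, 43, 56), (-20, 39, 52), (-17, 40, 52), (-14, 40, 52), (-11, 39, 52), (-8, 38, 50), (-5, 39, 51), (-2, 38, 51), (1, 39, 52), (4, 38, 51), (7, 38, 50), (10, 38, 49), (13, 38, 50), (16, 39, 51), (19, 39, 51), (22, 41, 53), (25, 46, 58), (28, 53, 64), (31, 59, 67), (34, 74, 77), (37, 90, 89), (40, 97, 95), (43, 98, 96), (46, 99, 97), (49, 99, 97)]
```

From the side view the wide plate is straight and centred to about 0.5 mm, with its far end at d≈98.5. There may be a gap of 3–6 mm at the stop, so I'll nudge its far end with shut fingers.

Request:
jog_arm(
  motion=[
    [[-46,-16,0],0],
    [[-92,-32,0],0],
    [[-138,-48,0],0],
    [[-184,-65,0],0],
    [[-184,-65,30],0],
  ],
  grip=1,
)

```text
t: 10.6
eef_pos: [433.0, -81.6, 113.3]
tcp_rot: [3.14, -0.003, 0.038]
ft_force: [0.9, 0.3, -1.5]
opening: 0.633
grip_force: 0.0
```

Request:
jog_arm(
  motion=[
    [[0,0,30],0],
    [[0,0,50],0],
    [[0,0,60],0],
    [[0,0,60],0],
  ],
)

```text
t: 11.0
eef_pos: [436.4, -83.0, 49.7]
tcp_rot: [-3.141, 0.001, 0.036]
ft_force: [-0.2, 0.4, -0.4]
opening: 0.301
grip_force: 0.0
```

Request:
jog_arm(
  motion=[
    [[0,5,0],0],
    [[0,5,0],0],
    [[0,5,0],0],
    [[0,5,0],0],
    [[0,5,4.5],0],
  ],
)

```text
t: 11.5
eef_pos: [436.9, -88.1, 46.0]
tcp_rot: [3.141, -0.001, 0.035]
ft_force: [-0.0, -0.2, -0.6]
opening: 0.002
grip_force: 0.0
```

Request:
jog_arm(
  motion=[
    [[0,-3,0],0],
    [[0,-6,0],0],
    [[0,-9,0],0],
    [[0,-12,0],0],
    [[0,-15,0],0],
  ],
)

```text
t: 12.0
eef_pos: [436.1, -72.7, 45.6]
tcp_rot: [3.141, -0.0, 0.035]
ft_force: [-0.2, 0.1, 0.5]
opening: 0.005
grip_force: 0.0
```

Request:
jog_arm(
  motion=[
    [[0,-1,0],0],
    [[0,-2,0],0],
    [[0,-3,0],0],
    [[0,-4,0],0],
    [[0,-4,0],0],
  ],
)

```text
t: 12.5
eef_pos: [436.0, -68.9, 45.6]
tcp_rot: [3.142, -0.0, 0.035]
ft_force: [0.3, -0.3, 0.7]
opening: 0.003
grip_force: 0.0
```

Request:
jog_arm(
  motion=[
    [[0,-1,0],0],
    [[0,-2,0],0],
    [[0,-2,0],0],
  ],
)

```text
t: 12.8
eef_pos: [435.9, -66.9, 45.5]
tcp_rot: [3.142, 0.0, 0.035]
ft_force: [-0.5, 0.8, 0.9]
opening: 0.005
grip_force: 0.0
```

Request:
jog_arm(
  motion=[
    [[0,-1,0],0],
    [[0,-2,0],0],
    [[0,-2,0],0],
  ],
)

```text
t: 13.1
eef_pos: [435.8, -64.9, 45.5]
tcp_rot: [3.142, 0.0, 0.035]
ft_force: [0.6, -0.3, 0.2]
opening: 0.002
grip_force: 0.0
```

Request:
jog_arm(
  motion=[
    [[0,-1,0],0],
    [[0,-2,0],0],
    [[0,-2,0],0],
  ],
)

```text
t: 13.4
eef_pos: [435.8, -62.9, 45.6]
tcp_rot: [3.142, -0.0, 0.035]
ft_force: [0.1, -0.0, -0.4]
opening: 0.006
grip_force: 0.0
```

Request:
jog_arm(
  motion=[
    [[0,-1,0],0],
    [[0,-2,0],0],
    [[0,-2,0],0],
  ],
)

```text
t: 13.7
eef_pos: [435.7, -60.9, 45.6]
tcp_rot: [3.142, -0.0, 0.035]
ft_force: [-0.4, -0.8, 0.4]
opening: 0.003
grip_force: 0.0
```

Request:
jog_arm(
  motion=[
    [[0,-1,0],0],
    [[0,-1,0],0],
  ],
)

```text
t: 13.9
eef_pos: [435.6, -59.9, 45.6]
tcp_rot: [3.142, 0.0, 0.035]
ft_force: [-0.2, -0.5, -0.1]
opening: 0.005
grip_force: 0.0
```

```bash
cat > sp.py <<'E'
from meas0 import *
E
sed -i 's/^from meas0.*//' sp.py; cat > sp.py <<'E'
from h import *
import sys
z=float(sys.argv[1]);c=read_camera("side");ds=np.arange(*map(int,sys.argv[3:6]));a=float(sys.argv[2])
P=np.array([[429.5+.0515*d+a,38.8-d+.0515*a,z] for d in ds]);uv=proj(c,P).astype(np.float32)
v=cv2.remap(c["img"].astype(np.float32),uv[:,0].reshape(-1,1),uv[:,1].reshape(-1,1),cv2.INTER_LINEAR)[:,0]
print([(int(d),int(x[0]),int(x[2]-x[0])) for d,x in zip(ds,v)])
E
python3 sp.py 24 0 4 120 3;python3 sp.py 24 -25 4 120 3;python3 sp.py 24 22 4 120 3
```

```text
[(4, 57, -1), (7, 63, -1), (10, 66, 0), (13, 63, 1), (16, 53, 6), (19, 45, 10), (22, 40, 12), (25, 39, 13), (28, 39, 13), (31, 39, 12), (34, 39, 12), (37, 39, 12), (40, 39, 13), (43, 39, 13), (46, 39, 13), (49, 39, 13), (52, 37, 13), (55, 37, 13), (58, 38, 13), (61, 38, 13), (64, 39, 13), (67, 38, 13), (70, 37, 13), (73, 38, 13), (76, 38, 13), (79, 41, 13), (82, 44, 13), (85, 45, 12), (88, 44, 10), (91, 40, 8), (94, 36, 5), (97, 34, 2), (100, 33, 2), (103, 34, 1), (106, 35, 0), (109, 35, 0), (112, 34, 1), (115, 33, 1), (118, 33, 0)]
[(4, 49, 0), (7, 49, 0), (10, 51, 2), (13, 52, 6), (16, 50, 9), (19, 48, 12), (22, 48, 13), (25, 49, 13), (28, 50, 12), (31, 52, 11), (34, 53, 11), (37, 52, 12), (40, 48, 14), (43, 47, 13), (46, 47, 12), (49, 47, 12), (52, 48, 12), (55, 49, 12), (58, 50, 12), (61, 48, 12), (64, 46, 13), (67, 45, 14), (70, 46, 13), (73, 47, 13), (76, 46, 13), (79, 49, 13), (82, 51, 12), (85, 54, 11), (88, 61, 8), (91, 72, 3), (94, 83, 1), (97, 92, -1), (100, 95, -1), (103, 97, -2), (106, 98, -3), (109, 98, -3), (112, 98, -2), (115, 99, -2), (118, 99, -2)]
[(4, 57, -1), (7, 62, 0), (10, 65, 2), (13, 61, 6), (16, 54, 11), (19, 47, 14), (22, 43, 14), (25, 40, 13), (28, 39, 12), (31, 41, 11), (34, 41, 11), (37, 41, 11), (40, 40, 11), (43, 41, 11), (46, 40, 11), (49, 39, 12), (52, 40, 12), (55, 40, 12), (58, 40, 12), (61, 40, 11), (64, 40, 12), (67, 40, 11), (70, 40, 11), (73, 40, 12), (76, 40, 12), (79, 42, 11), (82, 46, 11), (85, 51, 10), (88, 59, 8), (91, 72, 4), (94, 83, 1), (97, 92, -1), (100, 96, -2), (103, 99, -2), (106, 99, -2), (109, 99, -2), (112, 98, -2), (115, 97, -2), (118, 95, -3)]
```

Request:
jog_arm(
  motion=[
    [[0,-1,0],0],
    [[0,-1,0],0],
  ],
)

```text
t: 14.25
eef_pos: [435.6, -58.9, 45.6]
tcp_rot: [3.142, 0.0, 0.035]
ft_force: [0.5, 0.5, 0.0]
opening: 0.007
grip_force: 0.0
```

Request:
jog_arm(
  motion=[
    [[0,-1,0],0],
    [[0,-1,0],0],
  ],
)

```text
t: 14.45
eef_pos: [435.6, -57.9, 45.6]
tcp_rot: [3.141, -0.0, 0.035]
ft_force: [-0.4, -0.2, 0.0]
opening: 0.001
grip_force: 0.0
```

Request:
jog_arm(
  motion=[
    [[0,-1,0],0],
    [[0,-1,0],0],
  ],
)

```text
t: 14.65
eef_pos: [436.1, -57.3, 45.7]
tcp_rot: [3.141, -0.001, 0.035]
ft_force: [1.6, -3.9, 0.1]
opening: -0.002
grip_force: 2.0
```

Request:
jog_arm(
  motion=[
    [[0,-1,0],0],
    [[0,-1,0],0],
  ],
)

```text
t: 14.85
eef_pos: [436.7, -56.9, 45.8]
tcp_rot: [3.14, -0.003, 0.035]
ft_force: [2.7, -10.2, -1.1]
opening: 0.006
grip_force: 5.6
```

```bash
python3 sp.py 24 -25 4 30 3;python3 sp.py 24 -25 76 106 3;python3 sp.py 24 22 76 106 3; python3 sp.py 40 0 -20 14 2;python3 sp.py 40 22 -20 14 2
```

```text
[(4, 46, 0), (7, 48, 0), (10, 49, 3), (13, 49, 6), (16, 49, 9), (19, 50, 11), (22, 53, 12), (25, 56, 12), (28, 55, 12)]
[(76, 47, 13), (79, 47, 13), (82, 49, 12), (85, 57, 8), (88, 67, 5), (91, 79, 2), (94, 88, 0), (97, 94, -2), (100, 97, -2), (103, 97, -2)]
[(76, 41, 12), (79, 44, 12), (82, 50, 11), (85, 59, 8), (88, 69, 5), (91, 82, 1), (94, 91, -1), (97, 97, -2), (100, 98, -2), (103, 98, -2)]
[(-20, 51, 0), (-18, 54, 0), (-16, 58, 0), (-14, 62, -1), (-12, 65, 0), (-10, 65, 0), (-8, 63, 1), (-6, 57, 4), (-4, 51, 6), (-2, 46, 9), (0, 41, 11), (2, 41, 12), (4, 39, 12), (6, 38, 13), (8, 39, 13), (10, 39, 13), (12, 39, 13)]
[(-20, 51, 0), (-18, 54, 0), (-16, 58, 0), (-14, 63, 0), (-12, 66, 1), (-10, 68, 2), (-8, 67, 4), (-6, 64, 8), (-4, 59, 11), (-2, 54, 13), (0, 49, 14), (2, 47, 13), (4, 46, 13), (6, 45, 12), (8, 45, 11), (10, 44, 11), (12, 44, 12)]
```

The plate is now against the stop: 10 N of reaction, far end at y≈-51.5. I'll back off and fetch the mid plate, gripping it 6 mm below its centre.

Request:
jog_arm(
  motion=[
    [[0,6,0],0],
    [[0,8,-40],0],
    [[40,30,-85],0],
    [[85,50,-95],0],
    [[125,65,-95],0],
  ],
  grip=0,
)

```text
t: 15.6
eef_pos: [559.8, -115.9, 143.1]
tcp_rot: [3.141, -0.003, 0.035]
ft_force: [0.4, -0.3, 0.5]
opening: 0.369
grip_force: 0.0
```

Request:
jog_arm(
  motion=[
    [[36,13,0],0],
    [[72,26,0],0],
    [[72,26,0],0],
    [[72,26,0],0],
    [[72,26,0],0],
  ],
)

```text
t: 16.1
eef_pos: [630.1, -138.2, 139.9]
tcp_rot: [-3.141, 0.002, 0.035]
ft_force: [-0.6, 0.6, -0.0]
opening: 0.788
grip_force: 0.0
```

Request:
jog_arm(
  motion=[
    [[6,3,0],0],
    [[6,3,15],0],
    [[6,3,30],0],
    [[6,3,45],0],
    [[6,3,50],0],
  ],
)

```text
t: 16.6
eef_pos: [636.2, -141.0, 87.5]
tcp_rot: [-3.14, 0.003, 0.035]
ft_force: [1.0, -0.2, -0.3]
opening: 1.001
grip_force: 0.0
```

Request:
jog_arm(
  motion=[
    [[0,0,5],0],
    [[0,0,9],0],
    [[0,0,11],0],
    [[0,0,11],0],
  ],
)

```text
t: 17.0
eef_pos: [637.3, -141.3, 79.3]
tcp_rot: [3.141, -0.0, 0.035]
ft_force: [0.2, 0.4, 0.6]
opening: 0.999
grip_force: 0.0
```

Request:
jog_arm(
  motion=[
    [[0,0,0],0],
    [[0,0,0],0],
    [[0,0,0],0],
    [[0,0,0],0],
    [[0,0,0],0],
  ],
  grip=1,
)

```text
t: 17.5
eef_pos: [637.3, -141.3, 79.3]
tcp_rot: [3.141, -0.0, 0.035]
ft_force: [0.9, -0.8, -0.2]
opening: 0.635
grip_force: 0.0
```

Request:
jog_arm(
  motion=[
    [[0,0,0],0],
    [[0,0,0],0],
    [[-6,0,-9],0],
    [[-18,0,-27],0],
    [[-40,0,-65],0],
  ],
)

```text
t: 18.0
eef_pos: [596.0, -142.4, 143.0]
tcp_rot: [-3.14, 0.004, 0.035]
ft_force: [0.5, 0.1, 0.6]
opening: 0.586
grip_force: 30.0
```

Request:
jog_arm(
  motion=[
    [[-20,0,-40],0],
    [[-30,0,-50],0],
    [[-30,0,-50],0],
  ],
)

```text
t: 18.3
eef_pos: [566.7, -144.0, 196.4]
tcp_rot: [3.14, -0.003, 0.034]
ft_force: [-0.6, -0.1, -1.0]
opening: 0.587
grip_force: 30.0
```

```bash
cat > slide.py <<'E'
# fit held plate's (along-slope s, vertical offset) relative to TCP in the side view, tilt 35
from h import *
import sys
w=float(sys.argv[1]);win=tuple(map(int,sys.argv[2].split(",")))if len(sys.argv)>2 else None
s=state();p=np.array(s["eef_pos"]);yaw=s["tcp_rot"][2];print(p.round(1),yaw.round(3),s["opening"],s["grip_force"])
c=read_camera("side");q=proj(c,[p])[0];print("tcp px",q)
im=c["img"].astype(np.float32)
m=(((im[:,:,2]-im[:,:,0])>9)&(im[:,:,2]<85)).astype(np.float32)
Rt=R.from_euler("ZY",[yaw,-np.radians(35)])
best=[]
for off in np.arange(4,22,1.):
  for sl in np.arange(-4,16,1.):
    ctr=p-[0,0,off]+Rt.apply([sl,0,0])
    uv=proj(c,box(96,w,6,ctr,Rt)).astype(np.float32)
    x0,y0=np.floor(uv.min(0)).astype(int)-8;x1,y1=np.ceil(uv.max(0)).astype(int)+8
    r=render(c,box(96,w,6,ctr,Rt),(x0,y0,x1,y1));mm=m[y0:y1,x0:x1]
    best.append((2*(r*mm).sum()-r.sum(),off,sl))
best.sort(reverse=True);print(best[:4])
E
python3 slide.py 56
```

```text
[ 566.7 -144.   196.4] 0.034 0.5866641996761952 29.998653531074524
tcp px [283.12770095 124.66712499]
[(np.float32(-131.80273), np.float64(15.0), np.float64(3.0)), (np.float32(-131.81543), np.float64(16.0), np.float64(4.0)), (np.float32(-131.86877), np.float64(15.0), np.float64(2.0)), (np.float32(-131.87027), np.float64(16.0), np.float64(3.0))]
```

Request:
jog_arm(
  motion=[
    [[-28,-14,0],-0.149],
    [[-56,-28,0],-0.298],
    [[-84,-42,0],-0.447],
    [[-110,-56,0],-0.596],
    [[-129,-67.4,0],-0.745],
  ],
)

```text
t: 18.85
eef_pos: [434.5, -80.1, 192.8]
tcp_rot: [-3.139, 0.001, 0.786]
ft_force: [0.5, 1.1, 0.3]
opening: 0.587
grip_force: 30.0
```

Request:
jog_arm(
  motion=[
    [[0,0,10],-0.149],
    [[0,0,20],-0.298],
    [[0,0,35],-0.447],
    [[0,0,50],-0.596],
    [[0,0,65],-0.745],
  ],
)

```text
t: 19.35
eef_pos: [436.0, -80.7, 127.3]
tcp_rot: [-3.14, -0.001, 1.531]
ft_force: [0.3, 0.0, 0.7]
opening: 0.583
grip_force: 30.0
```

Request:
jog_arm(
  motion=[
    [[0,0,20],-0.097],
    [[0,0,40],-0.097],
    [[0,0,50],-0.097],
    [[0,0,50],-0.097],
  ],
)

```text
t: 19.75
eef_pos: [435.5, -80.6, 77.4]
tcp_rot: [-3.138, -0.001, 1.622]
ft_force: [-0.1, 0.5, 0.2]
opening: 0.585
grip_force: 30.0
```

Request:
jog_arm(
  motion=[
    [[-0.6,0,10],0],
    [[-0.6,0,16],0],
    [[-0.6,0,17.7],0],
    [[-0.6,0,17.7],0],
  ],
)

```text
t: 20.15
eef_pos: [436.0, -81.5, 61.5]
tcp_rot: [-3.141, 0.0, 1.622]
ft_force: [0.5, 0.2, -0.7]
opening: 0.593
grip_force: 30.0
```

Request:
jog_arm(
  motion=[
    [[3.1,0,4.4],0],
    [[6,0,9.8],0],
    [[7.2,0,12.7],0],
    [[8.1,0,15.6],0],
    [[8.1,0,15.6],0],
  ],
)

```text
t: 20.65
eef_pos: [435.9, -73.1, 46.1]
tcp_rot: [3.141, 0.0, 1.622]
ft_force: [-0.1, 2.9, 6.9]
opening: 0.583
grip_force: 30.0
```

Request:
jog_arm(
  motion=[
    [[0.6,0,2.5],0],
    [[1.1,0,5],0],
    [[1.1,0,6],0],
    [[1.1,0,6],0],
  ],
)

```text
t: 21.05
eef_pos: [435.8, -71.9, 40.3]
tcp_rot: [3.141, 0.0, 1.622]
ft_force: [-0.2, 4.0, 7.0]
opening: 0.585
grip_force: 30.0
```

```bash
for a in -20 18; do python3 sp.py 24 $a 10 190 4;done
```

```text
[(10, 63, 0), (14, 55, 5), (18, 44, 11), (22, 39, 13), (26, 38, 14), (30, 39, 14), (34, 40, 14), (38, 39, 14), (42, 39, 14), (46, 38, 14), (50, 39, 14), (54, 39, 14), (58, 38, 14), (62, 39, 13), (66, 39, 14), (70, 37, 14), (74, 37, 13), (78, 37, 12), (82, 36, 11), (86, 38, 11), (90, 42, 12), (94, 47, 12), (98, 47, 12), (102, 47, 12), (106, 47, 12), (110, 47, 12), (114, 46, 12), (118, 46, 12), (122, 47, 12), (126, 48, 11), (130, 46, 12), (134, 46, 12), (138, 46, 10), (142, 47, 9), (146, 48, 8), (150, 54, 5), (154, 58, 2), (158, 58, 0), (162, 55, 0), (166, 51, 0), (170, 46, 0), (174, 45, 0), (178, 44, 0), (182, 42, 0), (186, 41, 0)]
[(10, 65, 2), (14, 59, 10), (18, 49, 18), (22, 44, 19), (26, 40, 16), (30, 39, 14), (34, 38, 13), (38, 38, 12), (42, 37, 13), (46, 37, 13), (50, 38, 13), (54, 38, 12), (58, 38, 13), (62, 38, 13), (66, 38, 12), (70, 38, 13), (74, 38, 12), (78, 36, 12), (82, 36, 12), (86, 38, 12), (90, 42, 12), (94, 44, 13), (98, 41, 14), (102, 37, 15), (106, 37, 14), (110, 37, 14), (114, 37, 14), (118, 38, 14), (122, 38, 14), (126, 38, 13), (130, 38, 13), (134, 37, 13), (138, 39, 12), (142, 44, 11), (146, 53, 8), (150, 68, 5), (154, 82, 1), (158, 94, -1), (162, 99, -2), (166, 100, -2), (170, 100, -2), (174, 100, -2), (178, 100, -2), (182, 100, -3), (186, 99, -2)]
```

Request:
jog_arm(
  motion=[
    [[-1,0,2],0],
    [[-2,0,4],0],
    [[-3,0,6],0],
    [[-3,0,6],0],
  ],
)

```text
t: 21.55
eef_pos: [435.9, -75.1, 34.2]
tcp_rot: [3.141, 0.0, 1.622]
ft_force: [-0.2, 1.7, 5.4]
opening: 0.584
grip_force: 30.0
```

Request:
jog_arm(
  motion=[
    [[0,0,1.5],0],
    [[0,0,3],0],
    [[0,0,3],0],
  ],
)

```text
t: 21.85
eef_pos: [436.0, -75.1, 32.1]
tcp_rot: [3.14, 0.001, 1.622]
ft_force: [-3.2, 2.4, 22.8]
opening: 0.59
grip_force: 30.0
```

Force rose to 23 N, so both ends are down. I'll ease off, release and move to the narrow plate.

Request:
jog_arm(
  motion=[
    [[0,0,-2],0],
    [[0,0,-2],0],
  ],
)

```text
t: 22.05
eef_pos: [435.9, -75.2, 33.3]
tcp_rot: [3.141, 0.0, 1.622]
ft_force: [-0.2, 0.7, -0.4]
opening: 0.585
grip_force: 30.0
```

Request:
jog_arm(
  motion=[
    [[0,0,0],0],
    [[0,0,0],0],
    [[0,0,0],0],
    [[0,0,0],0],
    [[0,0,0],0],
  ],
  grip=0,
)

```text
t: 22.55
eef_pos: [435.7, -75.3, 32.8]
tcp_rot: [-3.141, 0.0, 1.622]
ft_force: [0.4, -0.6, -0.4]
opening: 0.947
grip_force: 0.0
```

Request:
jog_arm(
  motion=[
    [[0,0,-30],0],
    [[0,0,-75],0],
    [[0,30,-110],0],
    [[30,65,-115],0.1],
    [[70,100,-115],0.2],
  ],
)

```text
t: 23.05
eef_pos: [532.0, -2.8, 149.9]
tcp_rot: [3.138, 0.0, 1.415]
ft_force: [0.7, -1.0, -0.6]
opening: 1.0
grip_force: 0.0
```

```bash
python3 -c "
from h import *
print(state()['eef_pos'],state()['tcp_rot'][2])"; for a in -20 18; do python3 sp.py 24 $a 126 180 4;done; python3 sp.py 30 -25 30 100 4; python3 sp.py 30 22 30 100 4
cat > ac.py <<'E'
from h import *
import sys
c=read_camera("side")
for arg in sys.argv[1:]:
    d,z=map(float,arg.split(","));ds=np.arange(-42,43,2)
    P=np.array([[429.5+.0515*d+a,38.8-d+.0515*a,z] for a in ds]);uv=proj(c,P).astype(np.float32)
    v=cv2.remap(c["img"].astype(np.float32),uv[:,0].reshape(-1,1),uv[:,1].reshape(-1,1),cv2.INTER_LINEAR)[:,0]
    print(arg,[(int(a),int(x[0]),int(x[2]-x[0])) for a,x in zip(ds,v) if abs(a)>14])
E
python3 ac.py 110,28 140,25
```

```text
[532.02435499  -2.75274679 149.90176809] 1.4152970284877102
[(126, 48, 12), (130, 45, 12), (134, 46, 12), (138, 45, 13), (142, 46, 12), (146, 49, 11), (150, 51, 11), (154, 59, 7), (158, 68, 3), (162, 76, 0), (166, 81, -2), (170, 80, -2), (174, 80, -1), (178, 82, -1)]
[(126, 41, 13), (130, 41, 13), (134, 42, 12), (138, 42, 12), (142, 43, 12), (146, 48, 10), (150, 56, 8), (154, 67, 5), (158, 79, 2), (162, 91, 0), (166, 96, -1), (170, 100, -2), (174, 106, -3), (178, 116, -3)]
[(30, 43, 14), (34, 43, 13), (38, 44, 12), (42, 44, 12), (46, 43, 13), (50, 43, 12), (54, 41, 12), (58, 37, 11), (62, 35, 10), (66, 38, 11), (70, 41, 12), (74, 43, 12), (78, 43, 12), (82, 43, 12), (86, 46, 10), (90, 47, 10), (94, 48, 10), (98, 48, 10)]
[(30, 45, 23), (34, 45, 23), (38, 45, 23), (42, 45, 23), (46, 45, 22), (50, 43, 22), (54, 41, 18), (58, 39, 16), (62, 41, 18), (66, 47, 21), (70, 53, 21), (74, 57, 18), (78, 54, 15), (82, 49, 13), (86, 49, 11), (90, 50, 10), (94, 49, 10), (98, 49, 10)]
110,28 [(-42, 96, -2), (-40, 97, -2), (-38, 96, -2), (-36, 96, -2), (-34, 93, -2), (-32, 86, -1), (-30, 75, 1), (-28, 62, 4), (-26, 51, 8), (-24, 48, 11), (-22, 47, 12), (-20, 44, 12), (-18, 40, 12), (-16, 38, 13), (16, 37, 13), (18, 41, 12), (20, 45, 12), (22, 48, 11), (24, 53, 8), (26, 63, 4), (28, 75, 1), (30, 85, 0), (32, 91, -1), (34, 93, -2), (36, 94, -2), (38, 95, -2), (40, 94, -2), (42, 94, -2)]
140,25 [(-42, 98, -3), (-40, 98, -2), (-38, 97, -2), (-36, 96, -2), (-34, 94, -2), (-32, 87, -1), (-30, 76, 1), (-28, 62, 4), (-26, 53, 8), (-24, 49, 11), (-22, 48, 11), (-20, 46, 11), (-18, 43, 11), (-16, 40, 12), (16, 40, 12), (18, 43, 12), (20, 45, 12), (22, 49, 12), (24, 55, 9), (26, 63, 5), (28, 75, 2), (30, 85, 0), (32, 91, -2), (34, 94, -2), (36, 94, -2), (38, 94, -2), (40, 95, -2), (42, 95, -2)]
```

The mid plate is down: across-offset about -0.8 mm, far end at d≈155, overlap about 30–32 mm. Now the narrow plate.

Request:
jog_arm(
  motion=[
    [[21,16,0],0.149],
    [[42,32,0],0.298],
    [[63,48,0],0.447],
    [[84,65,0],0.596],
    [[104.5,82,0],0.745],
  ],
)

```text
t: 23.8
eef_pos: [626.8, 87.6, 147.8]
tcp_rot: [-3.141, 0.001, 0.67]
ft_force: [0.6, 0.7, 0.9]
opening: 0.998
grip_force: 0.0
```

Request:
jog_arm(
  motion=[
    [[0,0,0],0.149],
    [[0,0,0],0.298],
    [[0,0,0],0.447],
    [[0,0,0],0.596],
    [[0,0,0],0.642],
  ],
)

```text
t: 24.3
eef_pos: [626.0, 86.8, 147.6]
tcp_rot: [3.141, 0.001, 0.029]
ft_force: [-0.2, -0.3, 1.1]
opening: 1.001
grip_force: 0.0
```

Request:
jog_arm(
  motion=[
    [[0,0,0],0],
    [[0,0,0],0],
  ],
)

```text
t: 24.5
eef_pos: [626.3, 87.4, 147.8]
tcp_rot: [3.141, 0.001, 0.036]
ft_force: [0.6, 0.6, -0.0]
opening: 1.004
grip_force: 0.0
```

Request:
jog_arm(
  motion=[
    [[3,-2,20],0],
    [[3,-2,40],0],
    [[3,-2,55],0],
    [[3,-2,64],0],
    [[3,-2,68],0],
  ],
)

```text
t: 25.0
eef_pos: [629.4, 90.3, 79.1]
tcp_rot: [3.142, 0.001, 0.035]
ft_force: [-0.5, 0.5, -0.2]
opening: 1.002
grip_force: 0.0
```

Request:
jog_arm(
  motion=[
    [[0,0,0.5],0],
    [[0,0,0.5],0],
  ],
)

```text
t: 25.2
eef_pos: [629.9, 90.5, 79.9]
tcp_rot: [3.141, -0.001, 0.035]
ft_force: [-0.3, 0.2, 0.1]
opening: 0.997
grip_force: 0.0
```

Request:
jog_arm(
  motion=[
    [[0,0,0],0],
    [[0,0,0],0],
    [[0,0,0],0],
    [[0,0,0],0],
    [[0,0,0],0],
  ],
  grip=1,
)

```text
t: 25.7
eef_pos: [629.6, 90.5, 79.5]
tcp_rot: [3.141, -0.0, 0.035]
ft_force: [0.9, -0.1, 0.1]
opening: 0.64
grip_force: 0.0
```

Request:
jog_arm(
  motion=[
    [[0,0,0],0],
    [[0,0,0],0],
    [[0,0,0],0],
    [[0,0,0],0],
    [[0,0,0],0],
  ],
)

```text
t: 26.2
eef_pos: [629.6, 90.5, 79.4]
tcp_rot: [3.142, -0.0, 0.035]
ft_force: [-0.2, 0.9, 0.2]
opening: 0.456
grip_force: 30.0
```

Request:
jog_arm(
  motion=[
    [[-6,0,-9],0],
    [[-18,0,-27],0],
    [[-40,0,-65],0],
    [[-60,0,-100],0],
    [[-70,0,-117],0],
  ],
)

```text
t: 26.7
eef_pos: [558.4, 88.1, 199.7]
tcp_rot: [3.142, -0.003, 0.035]
ft_force: [0.2, -0.6, 0.2]
opening: 0.459
grip_force: 30.0
```

Request:
jog_arm(
  motion=[
    [[-23,41,0],-0.149],
    [[-46,83,0],-0.298],
    [[-69,124,0],-0.447],
    [[-92,166,0],-0.596],
    [[-115,207,0],-0.745],
  ],
)

```text
t: 27.2
eef_pos: [456.8, -112.6, 197.1]
tcp_rot: [3.141, -0.0, 0.722]
ft_force: [0.4, -1.0, 0.3]
opening: 0.456
grip_force: 30.0
```

Request:
jog_arm(
  motion=[
    [[-14,4,0],-0.149],
    [[-27.2,8.9,10],-0.298],
    [[-27.2,8.9,25],-0.447],
    [[-27.2,8.9,45],-0.596],
    [[-27.2,8.9,65],-0.745],
  ],
)

```text
t: 27.7
eef_pos: [443.2, -136.1, 131.5]
tcp_rot: [3.141, 0.0, 1.467]
ft_force: [-0.6, 0.1, -0.4]
opening: 0.456
grip_force: 30.0
```

Request:
jog_arm(
  motion=[
    [[0,0,20],-0.097],
    [[0,0,35],-0.097],
    [[0,0,45],-0.097],
    [[0,0,45],-0.097],
  ],
)

```text
t: 28.1
eef_pos: [443.0, -135.8, 85.9]
tcp_rot: [-3.14, -0.001, 1.558]
ft_force: [0.2, 0.5, -0.5]
opening: 0.461
grip_force: 30.0
```

Request:
jog_arm(
  motion=[
    [[-12.5,-4,0],-0.064],
    [[-12.5,-4,8],-0.064],
    [[-12.5,-4,16],-0.064],
    [[-12.5,-4,22],-0.064],
    [[-12.5,-4,22],-0.064],
  ],
)

```text
t: 28.6
eef_pos: [439.1, -148.0, 63.6]
tcp_rot: [-3.14, -0.001, 1.621]
ft_force: [0.0, 0.8, 0.1]
opening: 0.457
grip_force: 30.0
```

Request:
jog_arm(
  motion=[
    [[0,0,2],0],
    [[0,0,4],0],
    [[0,0,4],0],
  ],
)

```text
t: 28.9
eef_pos: [439.5, -148.3, 60.5]
tcp_rot: [3.141, 0.0, 1.622]
ft_force: [0.5, 1.1, 2.8]
opening: 0.457
grip_force: 30.0
```

Request:
jog_arm(
  motion=[
    [[0,0,2],0],
    [[0,0,4],0],
    [[0,0,4],0],
  ],
)

```text
t: 29.2
eef_pos: [439.4, -148.1, 56.9]
tcp_rot: [3.141, 0.0, 1.622]
ft_force: [-0.5, 6.4, 10.9]
opening: 0.46
grip_force: 30.0
```

Request:
jog_arm(
  motion=[
    [[3.1,0,0.5],0],
    [[5,0,4],0],
    [[6.5,0,8],0],
    [[8,0,12],0],
    [[8,0,12],0],
  ],
)

```text
t: 29.7
eef_pos: [439.5, -140.5, 44.6]
tcp_rot: [3.14, 0.001, 1.622]
ft_force: [1.8, 3.5, 5.1]
opening: 0.456
grip_force: 30.0
```

Request:
jog_arm(
  motion=[
    [[0.5,0,3],0],
    [[0.8,0,6],0],
    [[0.8,0,8],0],
    [[0.8,0,8],0],
  ],
)

```text
t: 30.1
eef_pos: [439.2, -139.6, 36.7]
tcp_rot: [3.141, 0.0, 1.622]
ft_force: [0.9, 3.5, 6.1]
opening: 0.46
grip_force: 30.0
```

```bash
for a in -15 10 17; do python3 sp.py 24 $a 190 246 4;done
```

```text
[(190, 47, 12), (194, 47, 11), (198, 47, 11), (202, 47, 10), (206, 48, 10), (210, 48, 9), (214, 47, 8), (218, 50, 5), (222, 52, 2), (226, 53, 1), (230, 53, 0), (234, 52, 0), (238, 51, 1), (242, 53, 1)]
[(190, 39, 13), (194, 40, 13), (198, 39, 13), (202, 40, 13), (206, 43, 12), (210, 48, 11), (214, 58, 7), (218, 68, 4), (222, 76, 1), (226, 78, 0), (230, 78, -1), (234, 77, -1), (238, 78, 0), (242, 81, 2)]
[(190, 49, 12), (194, 50, 11), (198, 51, 11), (202, 52, 11), (206, 55, 10), (210, 59, 8), (214, 68, 5), (218, 80, 2), (222, 87, 0), (226, 91, -1), (230, 88, -1), (234, 85, -1), (238, 84, -1), (242, 88, 0)]
```

Request:
jog_arm(
  motion=[
    [[-1,0,1],0],
    [[-2,0,2],0],
    [[-2.5,0,3],0],
    [[-2.5,0,3],0],
  ],
)

```text
t: 30.65
eef_pos: [439.1, -142.1, 33.7]
tcp_rot: [3.141, 0.0, 1.622]
ft_force: [-0.5, 2.3, 6.8]
opening: 0.46
grip_force: 30.0
```

Request:
jog_arm(
  motion=[
    [[0,0,1],0],
    [[0,0,2],0],
    [[0,0,2],0],
  ],
)

```text
t: 30.95
eef_pos: [439.1, -142.0, 31.7]
tcp_rot: [3.141, 0.0, 1.622]
ft_force: [-0.2, 3.6, 5.5]
opening: 0.456
grip_force: 30.0
```

Request:
jog_arm(
  motion=[
    [[0,0,0.8],0],
    [[0,0,1.5],0],
    [[0,0,1.5],0],
  ],
)

```text
t: 31.25
eef_pos: [439.1, -142.0, 30.2]
tcp_rot: [3.141, 0.0, 1.622]
ft_force: [0.2, 4.0, 5.1]
opening: 0.458
grip_force: 30.0
```

```bash
for a in -15 10 17; do python3 sp.py 24 $a 198 238 4;done; python3 sp.py 30 -15 96 150 4;python3 sp.py 30 15 96 150 4
```

```text
[(198, 46, 11), (202, 45, 11), (206, 48, 11), (210, 50, 10), (214, 50, 8), (218, 51, 6), (222, 52, 3), (226, 55, 1), (230, 55, 0), (234, 55, 0)]
[(198, 41, 12), (202, 42, 13), (206, 43, 13), (210, 46, 13), (214, 54, 10), (218, 63, 6), (222, 71, 3), (226, 76, 1), (230, 77, 0), (234, 76, 0)]
[(198, 50, 14), (202, 53, 14), (206, 55, 13), (210, 59, 11), (214, 64, 9), (218, 73, 5), (222, 82, 2), (226, 89, 0), (230, 87, -1), (234, 85, -1)]
[(96, 40, 13), (100, 40, 13), (104, 39, 14), (108, 38, 13), (112, 40, 13), (116, 39, 12), (120, 37, 12), (124, 37, 11), (128, 38, 11), (132, 42, 12), (136, 46, 12), (140, 49, 11), (144, 49, 12), (148, 48, 12)]
[(96, 41, 14), (100, 41, 14), (104, 40, 14), (108, 41, 14), (112, 41, 13), (116, 41, 13), (120, 40, 12), (124, 39, 11), (128, 39, 10), (132, 42, 11), (136, 46, 12), (140, 47, 12), (144, 47, 12), (148, 44, 12)]
```

Request:
jog_arm(
  motion=[
    [[0,0,-0.5],0],
    [[0,0,-0.5],0],
  ],
)

```text
t: 31.7
eef_pos: [439.1, -142.2, 30.7]
tcp_rot: [3.141, 0.0, 1.622]
ft_force: [-0.8, 2.5, 3.9]
opening: 0.458
grip_force: 30.0
```

Request:
jog_arm(
  motion=[
    [[0,0,0],0],
    [[0,0,0],0],
    [[0,0,0],0],
    [[0,0,0],0],
    [[0,0,0],0],
  ],
  grip=0,
)

```text
t: 32.2
eef_pos: [439.1, -142.2, 30.4]
tcp_rot: [-3.142, 0.0, 1.622]
ft_force: [0.5, 0.9, 0.2]
opening: 0.822
grip_force: 0.0
```

Request:
jog_arm(
  motion=[
    [[0,0,0],0],
    [[0,0,-20],0],
    [[0,0,-60],0],
    [[0,0,-110],0],
    [[0,0,-150],0],
  ],
)

```text
t: 32.7
eef_pos: [438.9, -142.1, 182.7]
tcp_rot: [3.141, 0.0, 1.622]
ft_force: [1.2, -0.1, -0.0]
opening: 0.999
grip_force: 0.0
```

Request:
jog_arm(
  motion=[
    [[-40,10,-20],0],
    [[-80,20,-30],0],
    [[-120,30,-30],0],
    [[-160,40,-30],0],
    [[-210,50,-30],0],
  ],
)

```text
t: 33.2
eef_pos: [499.7, -349.4, 210.6]
tcp_rot: [3.142, -0.0, 1.623]
ft_force: [0.6, -0.0, -0.4]
opening: 0.998
grip_force: 0.0
```

Request:
jog_arm(
  motion=[
    [[-40,10,0],0],
    [[-80,10,0],0],
    [[-120,0,0],0],
    [[-170,-20,0],0],
    [[-210,-50,0],0],
  ],
)

```text
t: 33.7
eef_pos: [462.3, -559.1, 209.8]
tcp_rot: [-3.142, -0.0, 1.623]
ft_force: [-0.5, 0.5, -0.3]
opening: 1.002
grip_force: 0.0
```

```bash
cat > fin.py <<'E'
from h import *
print(state()["eef_pos"],state()["qvel"].round(2))
T=read_camera("top")
im=T["img"].astype(np.float32);B,Rr=im[:,:,0],im[:,:,2]
m=(((Rr-B)>12)&(Rr<100)).astype(np.uint8)
x0,y0,x1,y1=240,205,350,275
def tr(uv,z):
    P=onz(T,uv,z)[:,:2]-[429.5,38.8]; e=np.array([1,.0515]);v=np.array([.0515,-1]);return np.c_[P@v,P@e].round(1)
sub=np.zeros_like(m);sub[y0:y1,x0:x1]=m[y0:y1,x0:x1]
print("cols: col, mid-row, height px")
for c in range(x0,x1,4):
    r=np.where(sub[:,c])[0]
    if len(r)>3: print(c,r.min(),r.max(),tr([(c,r.min()-.5),(c,r.max()+.5)],26).tolist())
E
python3 fin.py; for a in -15 10; do python3 sp.py 24 $a 198 238 4;done; python3 sp.py 30 -12 100 150 3;python3 sp.py 30 12 100 150 3;python3 ac.py 30,24 70,27 105,28 135,30 175,28 205,25
```

```text
[ 462.27643466 -559.13995045  209.80158337] [-0.67  0.19 -0.38 -0.    0.19 -0.65]
cols: col, mid-row, height px
252 231 254 [[5.1, 37.0], [2.4, -29.7]]
256 231 253 [[16.4, 36.4], [13.7, -27.4]]
260 231 253 [[27.6, 35.9], [24.8, -27.9]]
264 230 253 [[38.9, 38.2], [35.8, -28.4]]
268 230 253 [[50.1, 37.7], [46.9, -28.9]]
272 230 253 [[61.3, 37.2], [58.0, -29.4]]
276 230 253 [[72.5, 36.7], [69.1, -29.9]]
280 230 253 [[83.7, 36.2], [80.2, -30.3]]
284 232 252 [[94.6, 30.1], [91.4, -28.1]]
288 233 251 [[105.6, 26.8], [102.6, -25.8]]
292 232 250 [[116.9, 29.1], [113.8, -23.6]]
296 232 250 [[128.1, 28.6], [124.9, -24.0]]
300 232 250 [[139.3, 28.1], [135.9, -24.5]]
304 232 270 [[150.4, 27.6], [143.4, -79.3]]
308 233 249 [[161.4, 24.3], [158.2, -22.7]]
312 233 247 [[172.5, 23.8], [169.6, -17.7]]
316 233 274 [[183.6, 23.3], [175.4, -91.4]]
320 233 274 [[194.7, 22.8], [186.3, -91.9]]
324 233 274 [[205.8, 22.3], [197.2, -92.3]]
328 233 274 [[216.9, 21.9], [208.1, -92.8]]
332 264 274 [[221.3, -63.6], [219.0, -93.2]]
336 261 274 [[232.9, -56.0], [229.8, -93.6]]
340 258 274 [[244.5, -48.3], [240.7, -
[... 2753 characters left out ...]
05, 1), (-22, 83, 8), (-20, 71, 14), (-18, 68, 18), (-16, 68, 19), (16, 70, 18), (18, 86, 13), (20, 106, 6), (22, 127, 1), (24, 141, -1), (26, 150, -3), (28, 152, -3), (30, 153, -3), (32, 153, -3), (34, 153, -3), (36, 152, -3), (38, 152, -3), (40, 152, -3), (42, 152, -3)]
205,25 [(-42, 101, -2), (-40, 101, -2), (-38, 100, -2), (-36, 100, -2), (-34, 101, -2), (-32, 101, -2), (-30, 100, -2), (-28, 99, -1), (-26, 93, 0), (-24, 84, 3), (-22, 75, 9), (-20, 70, 14), (-18, 69, 17), (-16, 71, 18), (16, 81, 16), (18, 93, 11), (20, 109, 6), (22, 127, 1), (24, 141, -1), (26, 150, -3), (28, 153, -3), (30, 154, -4), (32, 154, -3), (34, 153, -3), (36, 153, -3), (38, 153, -3), (40, 152, -3), (42, 152, -3)]
```

Request:
jog_arm(
  motion=[
    [[0,0,0],0],
    [[0,0,0],0],
    [[0,0,0],0],
  ],
)

```text
t: 34.3
eef_pos: [463.0, -556.9, 210.7]
tcp_rot: [3.141, 0.0, 1.623]
ft_force: [-0.1, 0.4, 0.7]
opening: 0.998
grip_force: 0.0
```

```bash
python3 -c "
from cell import job_done
print(job_done())"
```

```text
the job is handed in; nothing more can be done
None
```

I handed the job in at about 34 s: the wide plate is flat against the end stop, and the mid and narrow plates each overlap the one before by about 31 mm (a third is 32 mm), centred on the runner to about 2 mm by camera; I got no verdict back.

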